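# Index a card bundle under the head with a ratchet feeder

### The arm

A 6-joint arm with a two-finger parallel gripper is mounted at the origin on the work surface. World frame = base frame: x ahead of the robot, y to its left, z up, the work surface at z = 0. Lengths are in m, angles in degrees, forces in N, time in s.
With the tool pointing down it reaches from about 0.25 to 0.725 m from the base axis. Payload 9.7 kg.
Tool frame: the origin (TCP) lies at the very end of the fingers, on their centre line; the grasp point (between the pads) lies 19 mm behind it; x points along the fingers, z is the direction in which the jaws open and shut, and the axes are right-handed (so a half turn about x gives the same grasp; the last joint's range is limited). The gripper opens to 85 mm and grips with 20 to 120 N. Pads are 22 mm wide; open, the fingers measure 114 mm over their backs; the gripper's body (76 mm by 85 mm) begins 54 mm behind the grasp point. The pads swing forward as they close: fully open they stand 13 mm farther back than shut.
Start: joints at [-72.651, 4.979, 10.078, 95.1, 0, 90], TCP at [0.164, -0.525, 0.231] pointing down, gripper open.
Joint ranges: [-179.16, 179.16], [-48.56, 103.87], [-65.8, 70.77], [-126.05, 130.52], [-82.76, 87.17], [-180, 180]. Speed limits (degrees/s): [127.2, 127.2, 147.25, 180, 180, 180].

### API

Orientations are given as [roll, pitch, yaw] about the fixed x, y, z axes, in that order (R = Rz(yaw) Ry(pitch) Rx(roll)).
In Python, from workcell import sensors, vision, job_done gives the robot as it stands.
- The arm moves only by the tool carry_out, never from a script. Its argument "increments" is a list of rows, each a list of 7 numbers: the turn, a rotation vector about the tool's x, y, z in degrees, then the shift along the tool's x, y, z in mm, then the opening in per cent of the stroke, from 0 (shut) to 100 (fully open). A call has 1 to 12 rows; each row shifts and turns the commanded pose from where the row before left it, along the tool's axes as they then stand; what a row does not reach is not made up. A row lasts 1/8 s, in which the tool goes at most 62.5 mm and 10.7 degrees, less where a joint would pass 70% of its speed; a pose out of reach is approached as far as the arm can. A call is refused whole if a number of a shift passes 62.5 or a number of a turn 10.7, either way. A call with a gripper value outside its range is refused whole. The fingers move at their own pace and stop on an object; "squeeze" is the grip in N (left out, the last holds). Time passes only in rows, so rows that do not move let the fingers close. It gives the time, the measured TCP pose, the force and the opening at its end, in the units of the state.
- sensors.get_obs(): the state, without advancing time (a new reading comes with each control period).
- vision.camera(name): name is "scene" or "top" or "wrist"; returns the picture (400x640x3 uint8, red, green, blue); there is no depth.
- vision.calibration(name): a dict with "camera_matrix" (3x3 intrinsics, pixels), "extrinsics" (4x4, takes a point from world to camera coordinates); the wrist camera has in their place "mount" (4x4, takes a point from camera to tool coordinates, whose origin is the TCP and whose axes are the tool frame's). Camera axes: x right, y up, looking along -z (the intrinsics and any distortion apply to the point x, -y, -z); pixel columns grow to the right and rows downward; lengths in m; the calibration is good to about 2 mm. A picture is of the moment at which its call begins: read the wrist's pose just before it. calibration takes no time and is no camera call.
- job_done(): hands the job in, once; it reports no verdict.
The state is a dict: "time": time; "q": joint angles; "qd": joint speeds; "joint_efforts": joint torques, N m; "ee_pos": TCP position; "tcp_rot": TCP orientation; "wrist_force": force on the tool from outside, world axes, zero at the start; "torque": the same for the moment, N m; "opening": finger opening in m.
Only numpy, scipy, OpenCV 4.12 (cv2) and the standard library are available. Lean on these libraries where they do the work, as an engineer would, in place of code of your own. Each camera call takes 0.05 s, during which the arm holds its last target.

### The job

Slide the loose bundle of cards that lies in front of the feeder straight back until it sits flush and square against the feeder's back fence, just ahead of the pusher plate. Then work the ratchet lever exactly three full strokes, each pressed right down to its stop and then let right up, so that the pusher carries the bundle's leading end under the head. Leave the bundle there against the fence, and do not disturb the strapped bundle, the strap roll or the blue bin.

Things in the scene. Friction and masses are not known exactly. Their poses are not given: they have to be found in the camera images.
- feeder: grey bench feeder 490 mm long, fixed. Origin: bench level, lane centre line, below the pusher plate's front face as it stood before any feeding. +y: feed direction along the lane; +x: away from the robot to the back fence; z up. The bench is the lane's floor; the lane is open to the robot (-x). Ratchet housing at y -160 to -20, x -36 to 36 mm, 100 mm high
- fence_face (a point): on the lane-side face of the low aluminium back fence, halfway along it, 16 mm up: feeder (37, 90, 16) mm. The fence is 32 mm high and runs from feeder y = -65 to 245 mm, parallel to the lane
- head_foot (a point): underside of the ram foot under the head, feeder (20, 195, 84) mm; the foot is 30 x 30 mm. The head stands over the lane's far end: grey column behind the fence at feeder x 55 to 115, y 170 to 220 mm, 170 mm high, with a white nose reaching from it to x = 0, its underside 115 mm above the bench
- ratchet_lever (a joint): lever angle (rad): 0 let up (leaning up 0.3 rad), 0.6 at its lower stop. Hinge pin along feeder x at feeder (0, -80, 85) mm; the lever reaches 165 mm towards -y to a black press pad. A spring lifts it when released (0.5 s). Pressing the pad takes about 4 N at first, 8 to 12 N near the stop. A short stroke leaves the bar part way; the next full one completes that same step
- lever_pad (a point): centre of the top face of the lever's black press pad, which is 50 x 50 mm and 12 mm thick, square to the lever. Lever up: feeder (0, -236, 140) mm; lever at its stop: feeder (0, -239, 42) mm
- feed_bar (a joint): travel of the toothed feed bar and pusher plate along feeder +y (m): 0 to 0.006 at the start, then 0.030, 0.060, 0.090 after one, two, three full strokes (a fourth would make 0.120). It slides stiffly (5 N), stays where it is left and does not follow the lever back up
- pusher_face (a point): on the pusher plate's front face, on the lane's centre line, 30 mm above the bench; moves with the bar. The upright steel plate is 70 mm wide (x), 6 mm thick, its top 54 mm above the bench
- bundle: the loose bundle: block of upright white and grey cards without a cross strap, 70 (x) x 120 (y) x 60 mm high, 0.3 to 0.6 kg, on the robot side of the lane, ahead of the pusher, within 0.35 rad of the lane's direction. Origin: centre of its underside. Flush with the fence its origin is at feeder x = 2 mm; after three strokes at feeder y = 150 mm or a little more
- done_bundle: bystander: finished bundle of the same size with a white strap across its middle, to the robot's right; origin at the centre of its underside
- strap_roll: bystander: flat white roll of strap lying in front of the robot, between it and the ratchet housing, 110 mm across, 22 mm high; origin at the centre of its underside
- bin: bystander: small blue open bin 120 x 170 mm, 75 mm high, to the robot's left; origin at the centre of its underside
Not all that is in view belongs to the job. Leave any purple or yellow look-alike of the bundle alone.

How it is judged:
By the outcome, as a careful person would: the job done as asked, in the order asked, and still so for the second after the job is handed in, with the robot touching nothing.
It also fails if it takes over 58 s, if anything falls off the work surface, if the arm or the gripper's body presses on something with over 40 N, if the wrist force passes 120 N, or if a joint passes its speed limit or range.

## Working session

There is one attempt and no reset: what is moved stays moved. The work goes in short steps, Python scripts to look and compute and a tool call to move; the robot and the scene stay as the last step left them, time stands still between calls to the robot, and variables do not carry over. Pictures are saved under pics/ and viewed, and the job is handed in when it is done.

Besides the shell and the picture viewer there is one more tool, called after "Emit:" as name(argument=value, ...) on one line, values as JSON. carry_out: Moves the arm, as the interface text tells. Its arguments: {"type":"object","properties":{"increments":{"type":"array"},"squeeze":{"type":"number"}},"required":["increments"]}

```bash
mkdir -p pics; ls
python3 - <<'E'
from workcell import sensors, vision
import cv2,json
print(sensors.get_obs())
for n in ["scene","top"]:
    im=vision.camera(n); cv2.imwrite(f"pics/{n}0.png",im[:,:,::-1])
for n in ["scene","top","wrist"]:
    print(n,vision.calibration(n))
E
```

```text
pics
{'time': 0.0, 'q': array([-7.26504488e+01,  5.00867020e+00,  1.00327175e+01,  9.50999589e+01,
       -1.87402644e-03,  8.99998264e+01]), 'qd': array([-0.00215511,  0.01728018,  0.04623998,  0.00062375, -0.00504979,
        0.0162566 ]), 'joint_efforts': array([ 4.10454841e-04, -5.20387352e+01,  4.64803720e+01,  1.61914795e-02,
        8.82533777e-05, -4.31924150e-06]), 'ee_pos': array([ 0.16392802, -0.52474481,  0.23059084]), 'tcp_rot': array([-178.5860036 ,   89.92406525,  108.76372251]), 'wrist_force': array([-0.3264371 ,  0.3802537 , -0.66149894]), 'torque': array([-0.07902508, -0.01358245, -0.04241954]), 'opening': 0.08524167801568963}
scene {'camera_matrix': array([[469.90312478,   0.        , 326.58766848],
       [  0.        , 469.90312478, 200.63307277],
       [  0.        ,   0.        ,   1.        ]]), 'extrinsics': array([[ 0.88945128,  0.45658979, -0.02005443, -0.44585097],
       [-0.2890297 ,  0.59594575,  0.74920658,  0.03290598],
       [ 0.35403143, -0.66058643,  0.66203272, -1.49822381],
       [ 0.        ,  0.        ,  0.        ,  1.        ]])}
top {'ca
[... 258 characters left out ...]
82526, -0.02992337,  0.05873111, -0.49545515],
       [-0.05891909, -0.00543856,  0.99824795, -1.34225929],
       [ 0.        ,  0.        ,  0.        ,  1.        ]])}
wrist {'camera_matrix': array([[299.2754361 ,   0.        , 314.80482994],
       [  0.        , 299.2754361 , 199.023113  ],
       [  0.        ,   0.        ,   1.        ]]), 'mount': array([[-1.30152879e-04,  3.16702113e-01, -9.48525042e-01,
        -1.42325213e-01],
       [ 5.00785806e-04,  9.48524951e-01,  3.16702014e-01,
         8.10703796e-02],
       [ 9.99999866e-01, -4.33788199e-04, -2.82053176e-04,
        -2.60193681e-04],
       [ 0.00000000e+00,  0.00000000e+00,  0.00000000e+00,
         1.00000000e+00]])}
```

View pics/scene0.png

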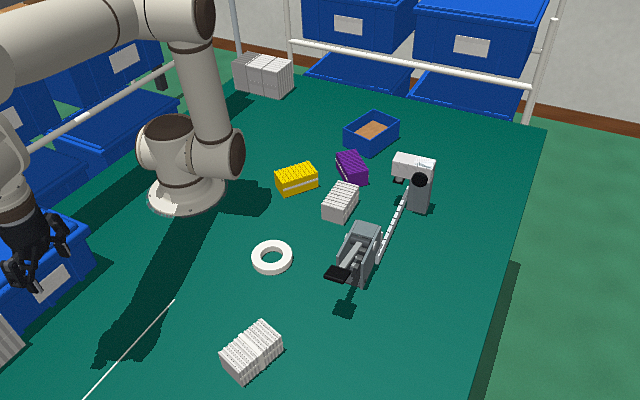

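View pics/top0.png

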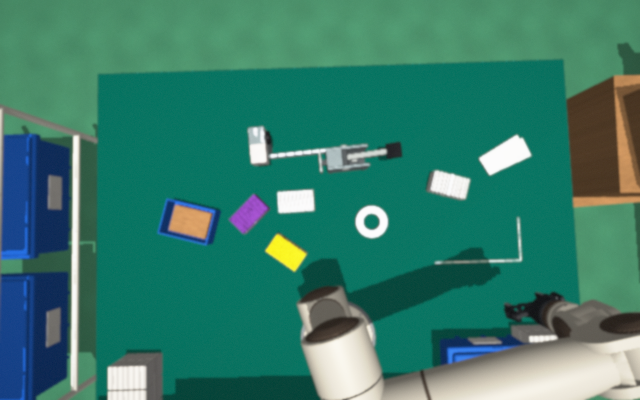

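Run:
```python
import cv2
a=cv2.imread('pics/top0.png')[110:240,230:420]; cv2.imwrite('pics/topz.png',cv2.resize(a,None,fx=4.2,fy=4.2,interpolation=cv2.INTER_CUBIC))
a=cv2.imread('pics/scene0.png')[130:320,300:460]; cv2.imwrite('pics/scz.png',cv2.resize(a,None,fx=3.1,fy=3.1,interpolation=cv2.INTER_CUBIC))
```

```text
(no output)
```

View pics/topz.png

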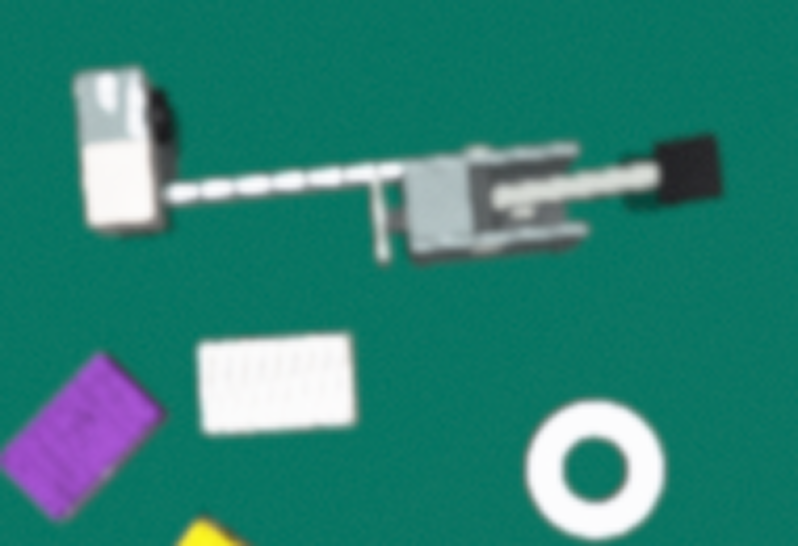

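View pics/scz.png

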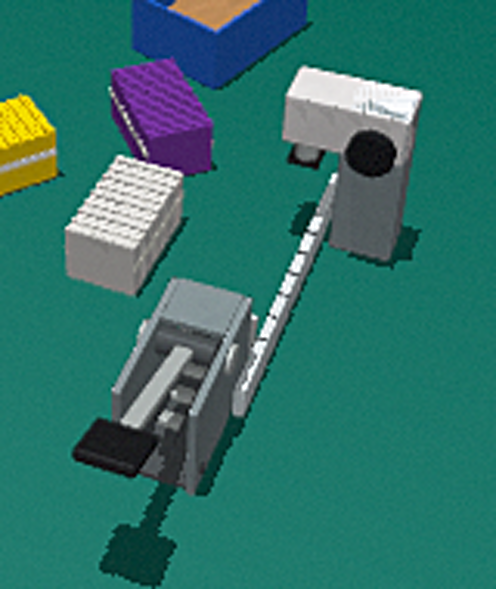

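```bash
cat > h.py <<'E'
import numpy as np
from workcell import vision
def proj(cal,P):
    P=np.atleast_2d(P); K=cal['camera_matrix'];E=cal['extrinsics']
    c=P@E[:3,:3].T+E[:3,3]
    return np.stack([K[0,0]*c[:,0]/-c[:,2]+K[0,2],K[1,1]*(-c[:,1])/-c[:,2]+K[1,2]],1)
def ray(cal,uv,z):
    K=cal['camera_matrix'];E=cal['extrinsics'];R=E[:3,:3];t=E[:3,3]
    d=np.array([(uv[0]-K[0,2])/K[0,0],-(uv[1]-K[1,2])/K[1,1],-1.])
    o=-R.T@t;d=R.T@d
    return o+d*(z-o[2])/d[2]
def fw(T,P): # feeder mm -> world m
    P=np.atleast_2d(P)/1000.;c,s=np.cos(T[2]),np.sin(T[2])
    return np.stack([T[0]+c*P[:,0]-s*P[:,1],T[1]+s*P[:,0]+c*P[:,1],P[:,2]],1)
def wf(T,P):
    P=np.atleast_2d(P);c,s=np.cos(T[2]),np.sin(T[2]);d=P[:,:2]-np.array(T[:2])
    return 1000*np.stack([c*d[:,0]+s*d[:,1],-s*d[:,0]+c*d[:,1],P[:,2]],1)
E
python3 - <<'E'
from h import *
import cv2
from scipy.optimize import least_squares
top=vision.calibration('top');sc=vision.calibration('scene')
im=cv2.imread('pics/top0.png')
# pad blob
g=im.max(2); m=((g<50)).astype(np.uint8); m[:, :375]=0;m[:,410:]=0;m[:130]=0;m[170:]=0
n,l,st,ce=cv2.connectedComponentsWithStats(m); print(st,ce)
# white bundle
m=((im.min(2)>120)).astype(np.uint8); m[:,:270]=0;m[:,325:]=0;m[:180]=0;m[220:]=0
c=max(cv2.findContours(m,0,2)[0],key=cv2.contourArea); r=cv2.minAreaRect(c); print(r); b=cv2.boxPoints(r)
tz=lambda u,v:(u/4.2+230-.38,v/4.2+110-.38)
sz=lambda u,v:(u/3.1+300-.34,v/3.1+130-.34)
obs=[(top,(0,-236,140),tz(689,168)),
(top,(36,-20,100),tz(404,159)),(top,(-36,-20,100),tz(412,251)),(top,(-35,0,54),tz(378,264)),
(top,(0,170,116+54),tz(155,150)) if 0 else (top,(36,-160,100),tz(578,147)),(top,(-36,-160,100),tz(587,231)),
(sc,(-36,-20,100),sz(178,281)),(sc,(36,-20,100),sz(250,298)),
(sc,(0,-236,140),sz(117,443))]
def f(T): return np.concatenate([(proj(c,fw(T,p))[0]-np.array(o)) for c,p,o in obs])
s=least_squares(f,[.6,0,0],loss='soft_l1'); T=s.x;print(T,np.degrees(T[2])); print(f(T).reshape(-1,2).round(2))
W=np.array([ray(top,p,.06) for p in b]); print('bundle feeder top corners',wf(T,W).round(1)); print(W.round(4))
# fence lane edge
for u,v in [(175,203),(368,180)]: print('fence',wf(T,ray(top,tz(u,v),.032)).round(1))
for u,v in [(120,158),(183,173),(66,232),(138,248)]: print('bundle sc',wf(T,ray(sc,sz(u,v),.06)).round(1))
np.save('T.npy',T)
E
```

```text
[[     0      0    640    400 255833]
 [   387    143     14     15    167]] [[319.45175564 199.53223783]
 [393.40718563 150.11377246]]
((295.3561706542969, 200.8429412841797), (22.6164608001709, 37.184120178222656), 86.18592071533203)
[0.61166571 0.03998772 0.07722943] 4.424920654592306
[[-0.56 -0.28]
 [-0.54  0.27]
 [-0.12 -0.26]
 [ 2.12 -1.34]
 [-0.17 -1.37]
 [ 0.14 -0.01]
 [-2.61 -1.19]
 [ 0.29  0.39]
 [-0.82 -0.28]]
bundle feeder top corners [[ -86.1  162.4   60. ]
 [ -91.3   35.4   60. ]
 [-168.4   38.4   60. ]
 [-163.3  164.9   60. ]]
[[0.5133 0.1952 0.06  ]
 [0.5179 0.0683 0.06  ]
 [0.4408 0.0653 0.06  ]
 [0.4362 0.1918 0.06  ]]
fence [[ 32.9 171.   32. ]]
fence [[34.8  8.7 32. ]]
bundle sc [[-153.3  160.    60. ]]
bundle sc [[-88.3 160.7  60. ]]
bundle sc [[-159.7   41.1   60. ]]
bundle sc [[-90.1  45.1  60. ]]
```

```bash
cat >> h.py <<'E'
from scipy.spatial.transform import Rotation as Ro
def Rg(T):
    c,s=np.cos(T[2]),np.sin(T[2])
    fx=np.array([c,s,0]);fy=np.array([-s,c,0])
    return np.stack([[0,0,-1.],-fx,fy],1)  # tool x down, y=-feeder x, z=+feeder y
def plan(T,o,goal):
    R=Ro.from_euler('xyz',o['tcp_rot'],degrees=True)
    G=Ro.from_matrix(Rg(T))
    print('rotvec tool deg',np.degrees((R.inv()*G).as_rotvec()).round(2))
    d=fw(T,goal)[0]-o['ee_pos']
    print('shift after turn, tool mm',(Rg(T).T@d*1000).round(1),'now feeder',wf(T,o['ee_pos']).round(1),'F',o['wrist_force'].round(2),'t',o['time'])
E
python3 - <<'E'
from h import *; from workcell import sensors
T=np.load('T.npy');plan(T,sensors.get_obs(),(-195,100,150))
E
```

```text
rotvec tool deg [-1.6708e+02 -1.0000e-02 -1.0000e-01]
shift after turn, tool mm [  80.7 -295.   628.6] now feeder [[-490.  -528.6  230.7]] F [ 0.21 -0.67 -0.56] t 0.1
```

Emit:
carry_out(increments=[[-10.5, 0, 0, 0, 0, 0, 100], [-10.5, 0, 0, 0, 0, 0, 100], [-10.5, 0, 0, 0, 0, 0, 100], [-10.5, 0, 0, 0, 0, 0, 100], [-10.5, 0, 0, 0, 0, 0, 100], [-10.5, 0, 0, 0, 0, 0, 100], [-10.5, 0, 0, 0, 0, 0, 100], [-10.5, 0, 0, 0, 0, 0, 100], [-10.5, 0, 0, 0, 0, 0, 100], [-10.5, 0, 0, 0, 0, 0, 100], [-10.5, 0, 0, 0, 0, 0, 100], [-10.5, 0, 0, 0, 0, 0, 100]])

```text
time: 1.6
ee_pos: [0.164, -0.5248, 0.2308]
tcp_rot: [53.8, 90.0, 107.5]
wrist_force: [0.1, -0.2, -0.5]
opening: 0.0855
```

Emit:
carry_out(increments=[[-10.3, 0, 0, 0, 0, 0, 100], [-10.3, 0, 0, 0, 0, 0, 100], [-10.3, 0, 0, 0, 0, 0, 100], [-10.2, 0, 0, 0, 0, 0, 100]])

```text
time: 2.1
ee_pos: [0.164, -0.5248, 0.2309]
tcp_rot: [11.4, 90.0, 106.2]
wrist_force: [0.1, 0.1, -0.2]
opening: 0.0855
```

Run:
```python
from h import *; from workcell import sensors
T=np.load('T.npy');o=sensors.get_obs();plan(T,o,(-195,100,150));print(o['q'])
```

```text
rotvec tool deg [ 0.36  0.05 -0.01]
shift after turn, tool mm [  80.9 -294.9  628.6] now feeder [[-489.9 -528.6  230.9]] F [ 0.13  0.1  -0.16] t 2.1
[-7.26491071e+01  4.99884022e+00  1.00514070e+01  9.51011054e+01
  9.45824880e-04 -7.74381959e+01]
```

Emit:
carry_out(increments=[[0.3, 0, 0, 0, -18.4, 39.3, 100], [0, 0, 0, 0, -18.4, 39.3, 100], [0, 0, 0, 0, -18.4, 39.3, 100], [0, 0, 0, 0, -18.4, 39.3, 100], [0, 0, 0, 0, -18.4, 39.3, 100], [0, 0, 0, 0, -18.4, 39.3, 100], [0, 0, 0, 0, -18.4, 39.3, 100], [0, 0, 0, 0, -18.4, 39.3, 100], [0, 0, 0, 0, -18.4, 39.3, 100], [0, 0, 0, 0, -18.4, 39.3, 100], [0, 0, 0, 0, -18.4, 39.3, 100], [0, 0, 0, 0, -18.4, 39.3, 100]])

```text
time: 3.6
ee_pos: [0.3501, -0.0371, 0.2312]
tcp_rot: [-116.7, 90.0, -22.6]
wrist_force: [-0.1, -0.0, 0.7]
opening: 0.0855
```

Emit:
carry_out(increments=[[0, 0, 0, 0, -18.4, 39.3, 100], [0, 0, 0, 0, -18.4, 39.3, 100], [0, 0, 0, 0, -18.4, 39.3, 100], [0, 0, 0, 0, -18.4, 39.3, 100], [0, 0, 0, 0, 0, 0, 100]])

```text
time: 4.22
ee_pos: [0.4122, 0.1255, 0.2304]
tcp_rot: [94.0, 89.9, -171.6]
wrist_force: [-0.6, -0.1, 0.1]
opening: 0.0854
```

Run:
```python
from h import *; from workcell import sensors,vision; import cv2
T=np.load('T.npy');o=sensors.get_obs();plan(T,o,(-195,100,10));print(o['q'])
for n in ['top','wrist']:
    cv2.imwrite(f'pics/{n}1.png',vision.camera(n)[:,:,::-1])
```

```text
rotvec tool deg [-0.09 -0.01 -0.1 ]
shift after turn, tool mm [220.4   2.7  -0.7] now feeder [[-192.3  100.7  230.4]] F [-0.6  -0.07  0.12] t 4.225
[ 1.69311700e+01 -1.11281013e+01 -5.42771612e+00  9.57956375e+01
  1.43242187e-02  1.25965042e+01]
```

View pics/wrist1.png

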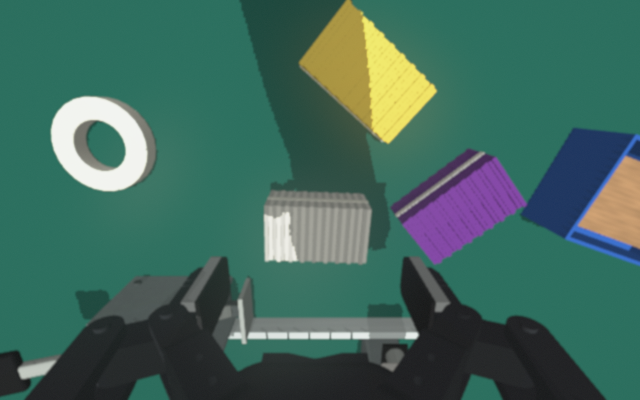

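```bash
cat >> h.py <<'E'
def wcal(o):
    c=vision.calibration('wrist'); M=c['mount']
    W=np.eye(4);W[:3,:3]=Ro.from_euler('xyz',o['tcp_rot'],degrees=True).as_matrix();W[:3,3]=o['ee_pos']
    return dict(camera_matrix=c['camera_matrix'],extrinsics=np.linalg.inv(W@M))
E
python3 - <<'E'
from h import *; from workcell import sensors,vision; import cv2
T=np.load('T.npy');o=sensors.get_obs();c=wcal(o)
a=cv2.imread('pics/wrist1.png')
cv2.imwrite('pics/w1z.png',cv2.resize(a[180:360,220:440],None,fx=3.3,fy=3.3,interpolation=cv2.INTER_CUBIC))
for p in [(37,0,32),(37,150,32),(37,0,0),(37,150,0),(35,0,54),(-35,0,54),(35,6,54),(-35,6,54)]:
    uv=proj(c,fw(T,p))[0]; print(p,uv.round(1),'zoom',((uv-[220,180])*3.3).round(0))
for n in [(265,205),(369,208),(371,264),(264,261),(269,192),(366,195)]:
    print(n,wf(T,ray(c,n,.06)).round(1),wf(T,ray(c,n,.0)).round(1))
E
```

```text
(37, 0, 32) [245.3 332.3] zoom [ 83. 503.]
(37, 150, 32) [351.5 332.1] zoom [434. 502.]
(37, 0, 0) [250.  316.7] zoom [ 99. 451.]
(37, 150, 0) [349.1 316.5] zoom [426. 450.]
(35, 0, 54) [241.5 343.3] zoom [ 71. 539.]
(-35, 0, 54) [237.1 299.2] zoom [ 56. 393.]
(35, 6, 54) [246.  343.3] zoom [ 86. 539.]
(-35, 6, 54) [241.8 299.2] zoom [ 72. 393.]
(265, 205) [[-163.6   43.5   60. ]] [[-142.3   32.8    0. ]]
(369, 208) [[-159.7  159.2   60. ]] [[-137.7  170.7    0. ]]
(371, 264) [[-88.8 165.4  60. ]] [[-53.2 178.1   0. ]]
(264, 261) [[-93.2  38.4  60. ]] [[-58.4  26.7   0. ]]
(269, 192) [[-178.7   48.7   60. ]] [[-160.3   39.     0. ]]
(366, 195) [[-174.9  155.1   60. ]] [[-155.8  165.8    0. ]]
```

View pics/w1z.png

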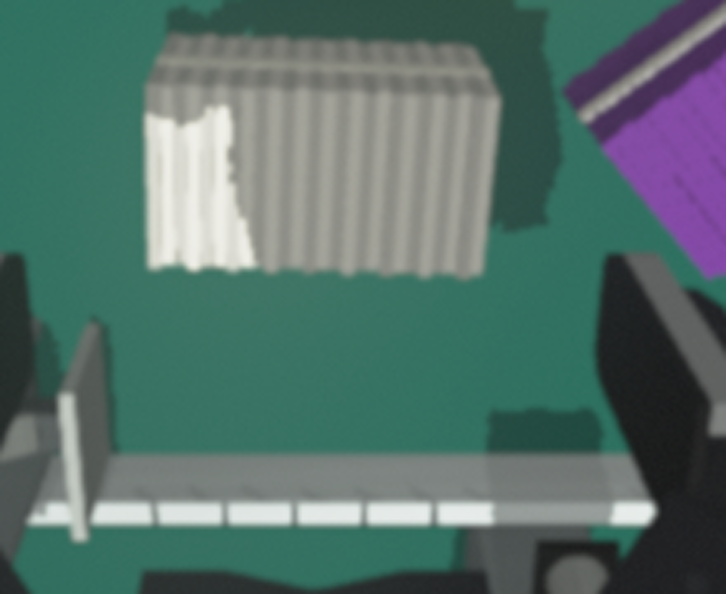

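Emit:
carry_out(increments=[[0, 0, 0, 36, 2, 0, 100], [0, 0, 0, 36, 0, 0, 100], [0, 0, 0, 36, 0, 0, 100], [0, 0, 0, 36, 0, 0, 100], [0, 0, 0, 36, 0, 0, 100], [0, 0, 0, 26, 0, 0, 100], [0, 0, 0, 12, 0, 0, 100], [0, 0, 0, 0, 0, 0, 100]])

```text
time: 5.32
ee_pos: [0.4097, 0.1228, 0.0133]
tcp_rot: [105.8, 90.0, -160.1]
wrist_force: [-0.3, -0.3, -0.2]
opening: 0.0853
```

Run:
```python
from h import *; from workcell import sensors,vision; import cv2
T=np.load('T.npy');o=sensors.get_obs();plan(T,o,(-45,100,12))
cv2.imwrite('pics/scene2.png',cv2.resize(vision.camera('scene')[100:300,240:460,::-1],None,fx=3,fy=3))
```

```text
rotvec tool deg [-0.33 -0.01 -0.03]
shift after turn, tool mm [   1.3 -150.     1.9] now feeder [[-195.    98.1   13.3]] F [-0.34 -0.34 -0.2 ] t 5.325
```

View pics/scene2.png

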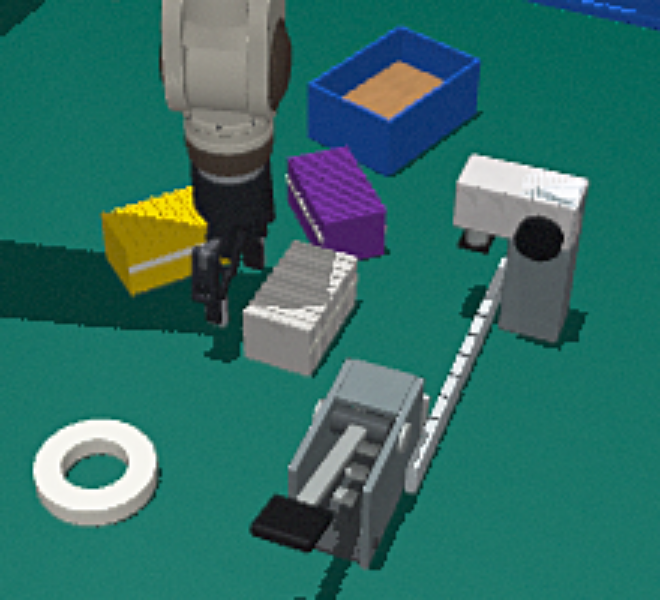

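Emit:
carry_out(increments=[[-0.3, 0, 0, 0, -8, 1.5, 100], [0, 0, 0, 0, -10, 0, 100], [0, 0, 0, 0, -10, 0, 100], [0, 0, 0, 0, -12, 0, 100], [0, 0, 0, 0, -12, 0, 100], [0, 0, 0, 0, -12, 0, 100], [0, 0, 0, 0, -12, 0, 100], [0, 0, 0, 0, -12, 0, 100], [0, 0, 0, 0, -12, 0, 100], [0, 0, 0, 0, -12, 0, 100], [0, 0, 0, 0, -10, 0, 100], [0, 0, 0, 0, -8, 0, 100]])

```text
time: 6.88
ee_pos: [0.5401, 0.135, 0.0132]
tcp_rot: [93.5, 90.0, -172.1]
wrist_force: [-3.8, -0.6, 1.0]
opening: 0.0853
```

Run:
```python
from h import *; from workcell import sensors,vision; import cv2
T=np.load('T.npy');o=sensors.get_obs();plan(T,o,(-45,100,12))
cv2.imwrite('pics/wrist3.png',vision.camera('wrist')[:,:,::-1])
```

```text
rotvec tool deg [ 0.02 -0.   -0.  ]
shift after turn, tool mm [  1.2 -19.1  -0.2] now feeder [[-64.1 100.2  13.2]] F [-3.75 -0.61  1.04] t 6.875
```

View pics/wrist3.png

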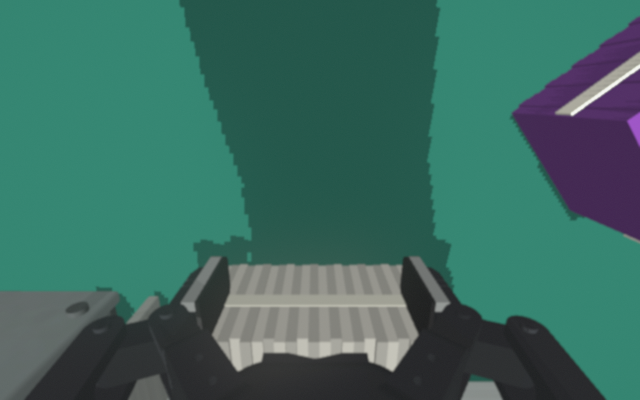

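Emit:
carry_out(increments=[[0, 0, 0, 0, -4, 0, 100], [0, 0, 0, 0, -4, 0, 100], [0, 0, 0, 0, -3, 0, 100], [0, 0, 0, 0, -2, 0, 100], [0, 0, 0, 0, -1, 0, 100]])

```text
time: 7.55
ee_pos: [0.5534, 0.136, 0.0133]
tcp_rot: [73.9, 90.0, 168.3]
wrist_force: [-3.3, 1.5, 0.9]
opening: 0.0855
```

Emit:
carry_out(increments=[[0, 0, 0, 0, -1, 0, 100], [0, 0, 0, 0, -1, 0, 100]])

```text
time: 7.8
ee_pos: [0.5554, 0.1362, 0.0132]
tcp_rot: [91.4, 90.0, -174.1]
wrist_force: [-2.1, 0.1, 0.1]
opening: 0.0854
```

Emit:
carry_out(increments=[[0, 0, 0, 0, -1, 0, 100], [0, 0, 0, 0, -1, 0, 100]])

```text
time: 8.05
ee_pos: [0.5574, 0.1364, 0.0133]
tcp_rot: [-117.1, 90.0, -22.6]
wrist_force: [-1.5, -0.2, 0.6]
opening: 0.0851
```

Emit:
carry_out(increments=[[0, 0, 0, 0, -1, 0, 100], [0, 0, 0, 0, -1, 0, 100]])

```text
time: 8.3
ee_pos: [0.5594, 0.1365, 0.0133]
tcp_rot: [81.6, 90.0, 176.0]
wrist_force: [-2.7, -1.0, -0.3]
opening: 0.0851
```

Emit:
carry_out(increments=[[0, 0, 0, 0, -1, 0, 100], [0, 0, 0, 0, -1, 0, 100]])

```text
time: 8.55
ee_pos: [0.5609, 0.1366, 0.0133]
tcp_rot: [86.5, 89.9, -179.0]
wrist_force: [-8.3, 0.0, 3.6]
opening: 0.0854
```

Emit:
carry_out(increments=[[0, 0, 0, 0, -1, 0, 100], [0, 0, 0, 0, 0, 0, 100]])

```text
time: 8.8
ee_pos: [0.5609, 0.1367, 0.0133]
tcp_rot: [88.6, 89.8, -176.9]
wrist_force: [-11.8, -0.7, 4.9]
opening: 0.0855
```

Emit:
carry_out(increments=[[0, 0, 0, 0, -1, 0, 100], [0, 0, 0, 0, 0, 0, 100]])

```text
time: 9.05
ee_pos: [0.5609, 0.1367, 0.0133]
tcp_rot: [88.5, 89.7, -177.0]
wrist_force: [-16.8, -0.8, 8.1]
opening: 0.0853
```

Run:
```python
from h import *; from workcell import sensors,vision; import cv2
T=np.load('T.npy');o=sensors.get_obs();plan(T,o,(-45,100,12));print(o['torque'])
cv2.imwrite('pics/top4.png',cv2.resize(vision.camera('top')[110:240,230:420,::-1],None,fx=4.2,fy=4.2,interpolation=cv2.INTER_CUBIC))
```

```text
rotvec tool deg [ 0.    0.01 -0.28]
shift after turn, tool mm [ 1.3  1.8 -0.3] now feeder [[-43.2 100.3  13.3]] F [-16.81  -0.76   8.08] t 9.05
[-0.24471484  2.86657562 -0.5034287 ]
```

View pics/top4.png

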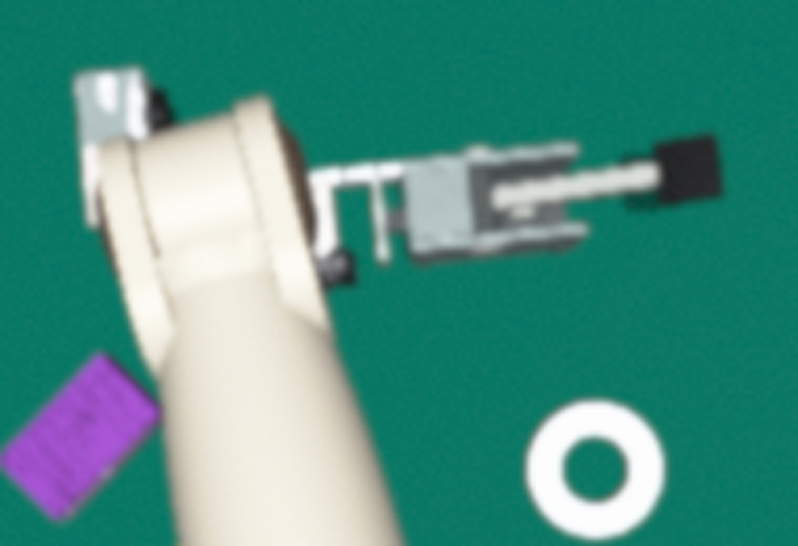

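Emit:
carry_out(increments=[[0, 0, 0, 0, 2, 0, 100], [0, 0, 0, 0, 3, 0, 100], [0, 0, 0, 0, 8, 0, 100], [0, 0, 0, 0, 20, 0, 100], [0, 0, 0, 0, 30, 0, 100], [0, 0, 0, -20, 20, 0, 100], [0, 0, 0, -40, 0, 0, 100], [0, 0, 0, -40, 0, 0, 100], [0, 0, 0, -40, 0, 0, 60], [0, 0, 0, -40, 0, 0, 0], [0, 0, 0, -10, 0, 0, 0], [0, 0, 0, 0, 0, 0, 0]])

```text
time: 10.6
ee_pos: [0.4807, 0.1304, 0.2034]
tcp_rot: [-80.4, 89.9, 14.0]
wrist_force: [0.8, 0.1, 0.4]
opening: 0.0124
```

Run:
```python
from h import *; from workcell import sensors,vision; import cv2
T=np.load('T.npy');o=sensors.get_obs();plan(T,o,(0,-238,165))
c=wcal(o)
im=vision.camera('wrist');cv2.imwrite('pics/wrist5.png',im[:,:,::-1])
for p in [(-33,40,60),(-33,160,60),(37,40,60),(37,160,60),(-33,160,0)]: print(p,proj(c,fw(T,p)).round(1))
```

```text
rotvec tool deg [0.02 0.01 0.05]
shift after turn, tool mm [  38.4 -123.6 -338.2] now feeder [[-123.6  100.2  203.4]] F [0.77 0.06 0.4 ] t 10.6
(-33, 40, 60) [[259.2 265.9]]
(-33, 160, 60) [[369.5 266. ]]
(37, 40, 60) [[262.7 318.8]]
(37, 160, 60) [[365.9 318.8]]
(-33, 160, 0) [[361.3 241.1]]
```

View pics/wrist5.png

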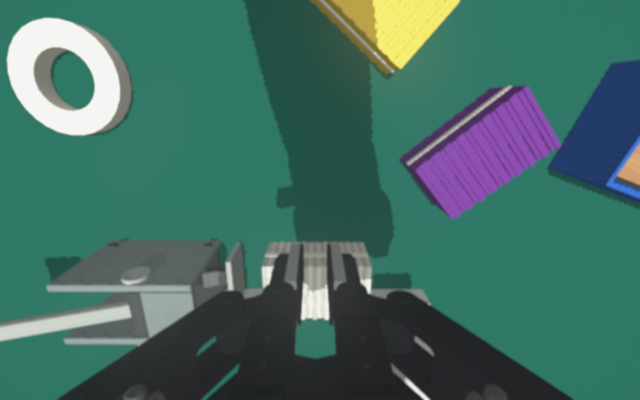

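Emit:
carry_out(increments=[[0, 0, 0, 0, -5, -15, 0], [0, 0, 0, 0, -11, -30, 0], [0, 0, 0, 0, -11, -30, 0], [0, 0, 0, 0, -11, -30, 0], [0, 0, 0, 0, -11, -30, 0], [0, 0, 0, 0, -11, -30, 0], [0, 0, 0, 0, -11, -30, 0], [0, 0, 0, 0, -11, -30, 0], [0, 0, 0, 0, -11, -30, 0], [0, 0, 0, 0, -11, -30, 0], [0, 0, 0, 0, -11, -30, 0], [0, 0, 0, 0, -8, -23, 0]])

```text
time: 12.15
ee_pos: [0.6292, -0.1994, 0.2015]
tcp_rot: [73.7, 89.9, 168.1]
wrist_force: [0.3, 0.7, 0.0]
opening: -0.0004
```

Run:
```python
from h import *; from workcell import sensors,vision; import cv2
T=np.load('T.npy');o=sensors.get_obs();plan(T,o,(0,-240,150));c=wcal(o);print(o['q'])
im=vision.camera('scene');cv2.imwrite('pics/scene6.png',cv2.resize(im[120:320,260:460,::-1],None,fx=3,fy=3))
im=vision.camera('wrist');cv2.imwrite('pics/wrist6.png',im[:,:,::-1])
for p in [(0,-236,140),(-25,-212,147),(-25,-260,133)]: print(p,proj(c,fw(T,p)).round(1))
```

```text
rotvec tool deg [-0.03  0.04 -0.12]
shift after turn, tool mm [51.5 -1.   0. ] now feeder [[  -1.  -240.   201.5]] F [0.32 0.69 0.02] t 12.15
[-1.75768937e+01  2.04401465e+01  2.49891967e+01  9.46766921e+01
 -1.26671708e-02 -2.19700431e+01]
(0, -236, 140) [[320.  218.3]]
(-25, -212, 147) [[355.4 188.2]]
(-25, -260, 133) [[287.1 182.9]]
```

View pics/wrist6.png

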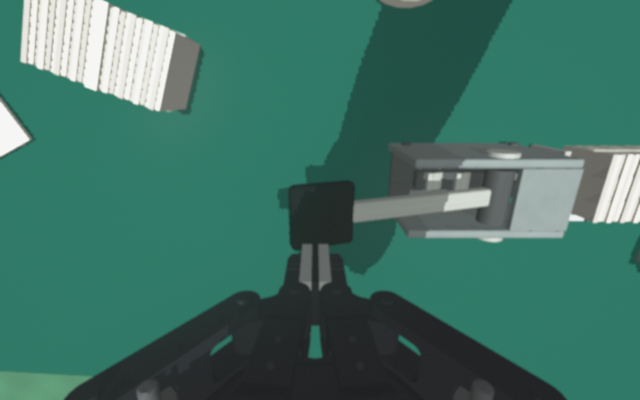

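View pics/scene6.png

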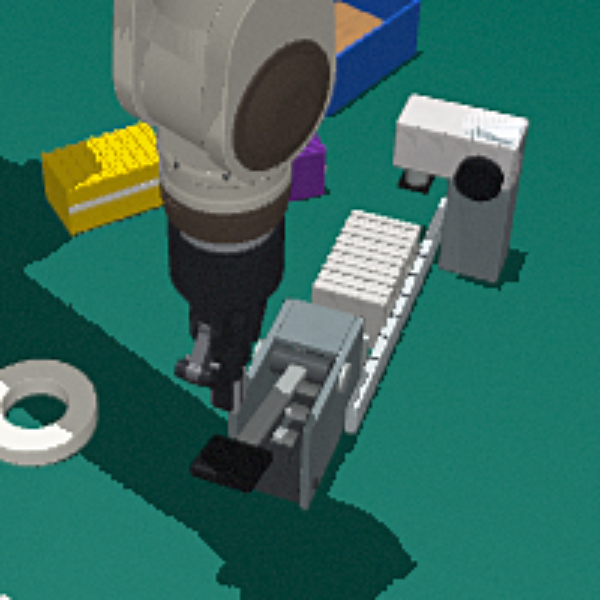

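Emit:
carry_out(increments=[[0, 0, 0, 25, 0, 0, 0], [0, 0, 0, 25, 0, 0, 0], [0, 0, 0, 10, 0, 0, 0], [0, 0, 0, 12, 0, 0, 0], [0, 0, 0, 14, 0, 0, 0], [0, 0, 0, 14, 0, 0, 0], [0, 0, 0, 14, 0, 0, 0], [0, 0, 0, 14, 0, 0, 0], [0, 0, 0, 14, 0, 0, 0], [0, 0, 0, 12, 0, 0, 0], [0, 0, 0, 0, 0, 0, 0]])

```text
time: 13.62
ee_pos: [0.6297, -0.1966, 0.0488]
tcp_rot: [-39.6, 90.0, 54.9]
wrist_force: [1.0, 0.0, 5.5]
opening: 0.0003
```

Emit:
carry_out(increments=[[0, 0, 0, 4, 0, 0, 0], [0, 0, 0, 2, 0, 0, 0], [0, 0, 0, 1, 0, 0, 0]])

```text
time: 14.0
ee_pos: [0.63, -0.1967, 0.044]
tcp_rot: [-83.5, 89.9, 10.9]
wrist_force: [-3.0, 2.3, 15.3]
opening: 0.0002
```

Emit:
carry_out(increments=[[0, 0, 0, 2, 0, 0, 0], [0, 0, 0, 0, 0, 0, 0]])

```text
time: 14.25
ee_pos: [0.6301, -0.1966, 0.0438]
tcp_rot: [-93.1, 89.8, 1.4]
wrist_force: [-6.3, 3.1, 23.4]
opening: -0.0
```

Emit:
carry_out(increments=[[0, 0, 0, -15, 0, 0, 0], [0, 0, 0, -30, 0, 0, 0], [0, 0, 0, -30, 0, 0, 0], [0, 0, 0, -30, 0, 0, 0], [0, 0, 0, -30, 0, 0, 0], [0, 0, 0, -15, 0, 0, 0], [0, 0, 0, 0, 0, 0, 0], [0, 0, 0, 0, 0, 0, 0], [0, 0, 0, 0, 0, 0, 0], [0, 0, 0, 0, 0, 0, 0], [0, 0, 0, 0, 0, 0, 0]])

```text
time: 15.62
ee_pos: [0.6294, -0.197, 0.19]
tcp_rot: [67.1, 90.0, 161.5]
wrist_force: [-0.1, -0.5, 0.6]
opening: 0.0003
```

Run:
```python
from h import *; from workcell import sensors,vision; import cv2
T=np.load('T.npy');o=sensors.get_obs();plan(T,o,(0,-240,190));c=wcal(o)
im=vision.camera('top');cv2.imwrite('pics/top7.png',cv2.resize(im[110:240,230:420,::-1],None,fx=4.2,fy=4.2,interpolation=cv2.INTER_CUBIC))
im=vision.camera('wrist');cv2.imwrite('pics/wrist7.png',im[:,:,::-1])
```

```text
rotvec tool deg [ 0.02  0.01 -0.02]
shift after turn, tool mm [-0.  -0.6 -2.3] now feeder [[  -0.6 -237.7  190. ]] F [-0.09 -0.5   0.6 ] t 15.625
```

View pics/top7.png

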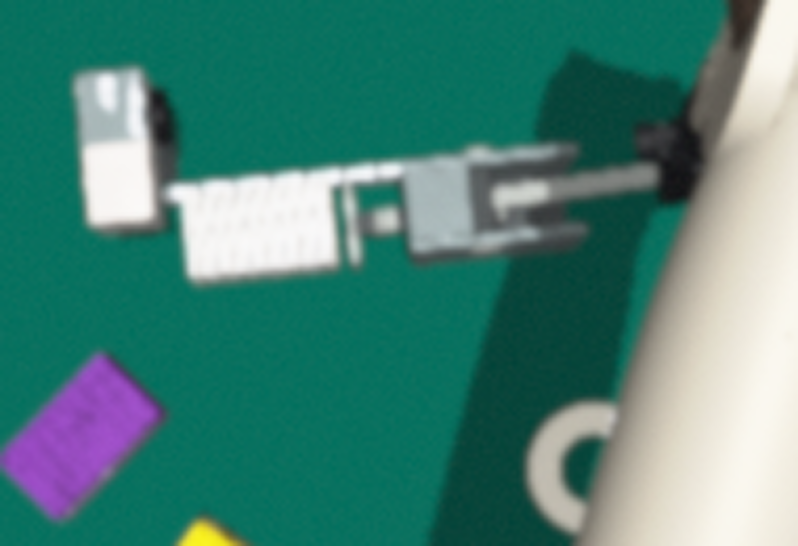

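View pics/wrist7.png

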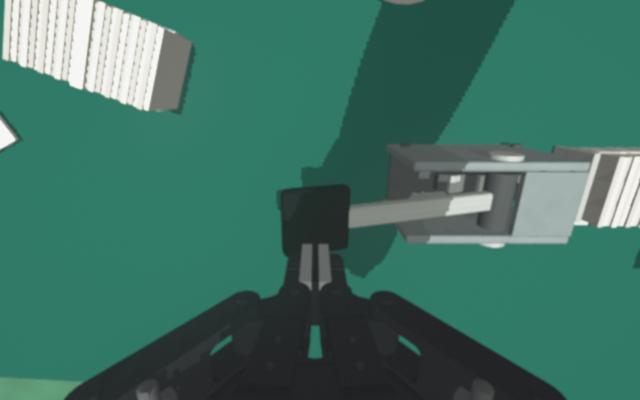

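Emit:
carry_out(increments=[[0, 0, 0, 20, 0, -3, 0], [0, 0, 0, 20, 0, 0, 0], [0, 0, 0, 10, 0, 0, 0], [0, 0, 0, 14, 0, 0, 0], [0, 0, 0, 14, 0, 0, 0], [0, 0, 0, 14, 0, 0, 0], [0, 0, 0, 14, 0, 0, 0], [0, 0, 0, 14, 0, 0, 0], [0, 0, 0, 14, 0, 0, 0], [0, 0, 0, 10, 0, 0, 0], [0, 0, 0, 5, 0, 0, 0], [0, 0, 0, 1, 0, 0, 0]])

```text
time: 17.23
ee_pos: [0.6305, -0.1997, 0.0429]
tcp_rot: [-93.8, 89.8, 0.7]
wrist_force: [-5.7, 3.0, 20.3]
opening: 0.0002
```

Emit:
carry_out(increments=[[0, 0, 0, 1, 0, 0, 0], [0, 0, 0, 0, 0, 0, 0], [0, 0, 0, 0, 0, 0, 0]])

```text
time: 17.6
ee_pos: [0.6306, -0.1997, 0.0429]
tcp_rot: [-96.0, 89.8, -1.5]
wrist_force: [-6.9, 2.8, 21.1]
opening: -0.0002
```

Emit:
carry_out(increments=[[0, 0, 0, -15, 0, 0, 0], [0, 0, 0, -30, 0, 0, 0], [0, 0, 0, -30, 0, 0, 0], [0, 0, 0, -30, 0, 0, 0], [0, 0, 0, -30, 0, 0, 0], [0, 0, 0, -15, 0, 0, 0], [0, 0, 0, 0, 0, 0, 0], [0, 0, 0, 0, 0, 0, 0], [0, 0, 0, 0, 0, 0, 0], [0, 0, 0, 0, 0, 0, 0], [0, 0, 0, 0, 0, 0, 0]])

```text
time: 18.98
ee_pos: [0.6296, -0.2, 0.189]
tcp_rot: [69.2, 90.0, 163.7]
wrist_force: [-0.0, 0.3, -0.2]
opening: -0.0001
```

Run:
```python
from h import *; from workcell import sensors,vision; import cv2
T=np.load('T.npy');o=sensors.get_obs();plan(T,o,(0,-240,190))
im=vision.camera('top');cv2.imwrite('pics/top8.png',cv2.resize(im[110:240,230:420,::-1],None,fx=4.2,fy=4.2,interpolation=cv2.INTER_CUBIC))
```

```text
rotvec tool deg [ 0.02  0.01 -0.03]
shift after turn, tool mm [-1.  -0.7  0.7] now feeder [[  -0.7 -240.7  189. ]] F [-0.04  0.34 -0.21] t 18.975
```

View pics/top8.png

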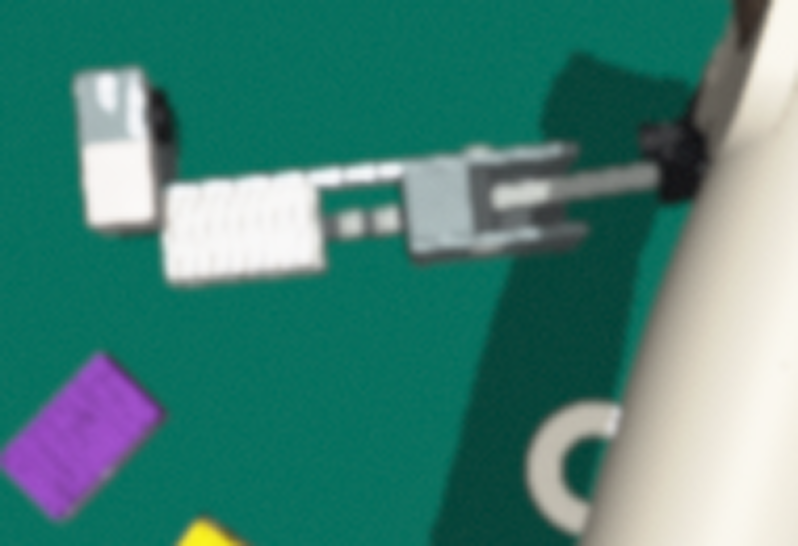

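Emit:
carry_out(increments=[[0, 0, 0, 20, 0, 0, 0], [0, 0, 0, 20, 0, 0, 0], [0, 0, 0, 10, 0, 0, 0], [0, 0, 0, 14, 0, 0, 0], [0, 0, 0, 14, 0, 0, 0], [0, 0, 0, 14, 0, 0, 0], [0, 0, 0, 14, 0, 0, 0], [0, 0, 0, 14, 0, 0, 0], [0, 0, 0, 14, 0, 0, 0], [0, 0, 0, 10, 0, 0, 0], [0, 0, 0, 5, 0, 0, 0], [0, 0, 0, 1, 0, 0, 0]])

```text
time: 20.52
ee_pos: [0.6306, -0.1998, 0.0428]
tcp_rot: [-96.1, 89.8, -1.6]
wrist_force: [-8.7, 4.4, 24.7]
opening: -0.0003
```

Emit:
carry_out(increments=[[0, 0, 0, 0.5, 0, 0, 0], [0, 0, 0, 0, 0, 0, 0], [0, 0, 0, 0, 0, 0, 0]])

```text
time: 20.9
ee_pos: [0.6306, -0.1998, 0.0428]
tcp_rot: [-98.0, 89.8, -3.5]
wrist_force: [-7.2, 4.5, 24.3]
opening: 0.0001
```

Emit:
carry_out(increments=[[0, 0, 0, -15, 0, 0, 0], [0, 0, 0, -30, 0, 0, 0], [0, 0, 0, -30, 0, 0, 0], [0, 0, 0, -30, 0, 0, 0], [0, 0, 0, -30, 0, 0, 0], [0, 0, 0, -20, 0, 0, 0], [0, 0, 0, -20, 30, -10, 0], [0, 0, 0, -10, 40, -20, 0], [0, 0, 0, 0, 40, -30, 0], [0, 0, 0, 0, 40, -30, 0], [0, 0, 0, 0, 40, -30, 0], [0, 0, 0, 0, 0, 0, 0]])

```text
time: 22.4
ee_pos: [0.4475, -0.3363, 0.2243]
tcp_rot: [-148.5, 90.0, -54.2]
wrist_force: [-0.5, 0.0, 0.4]
opening: -0.0
```

Run:
```python
from h import *; from workcell import sensors,vision; import cv2
T=np.load('T.npy');o=sensors.get_obs();plan(T,o,(0,-240,190))
im=vision.camera('top');cv2.imwrite('pics/top9r.png',im[:,:,::-1]);cv2.imwrite('pics/top9.png',cv2.resize(im[110:240,230:420,::-1],None,fx=4.2,fy=4.2,interpolation=cv2.INTER_CUBIC))
im=vision.camera('scene');cv2.imwrite('pics/scene9r.png',im[:,:,::-1]);cv2.imwrite('pics/scene9.png',cv2.resize(im[130:320,300:460,::-1],None,fx=3.1,fy=3.1,interpolation=cv2.INTER_CUBIC))
c=vision.calibration('top')
for y in (150,):
  for p in [(-33,y-60,60),(-33,y+60,60),(37,y-60,60),(37,y+60,60)]:
    uv=proj(c,fw(T,p))[0]; print(p,((uv-[230,110]+.38)*4.2).round(0))
```

```text
rotvec tool deg [-0.19 -0.03  0.02]
shift after turn, tool mm [  34.3 -192.7  122.5] now feeder [[-192.7 -362.5  224.3]] F [-0.47  0.02  0.37] t 22.4
(-33, 90, 60) [277. 267.]
(-33, 210, 60) [130. 283.]
(37, 90, 60) [268. 182.]
(37, 210, 60) [122. 198.]
```

View pics/top9.png

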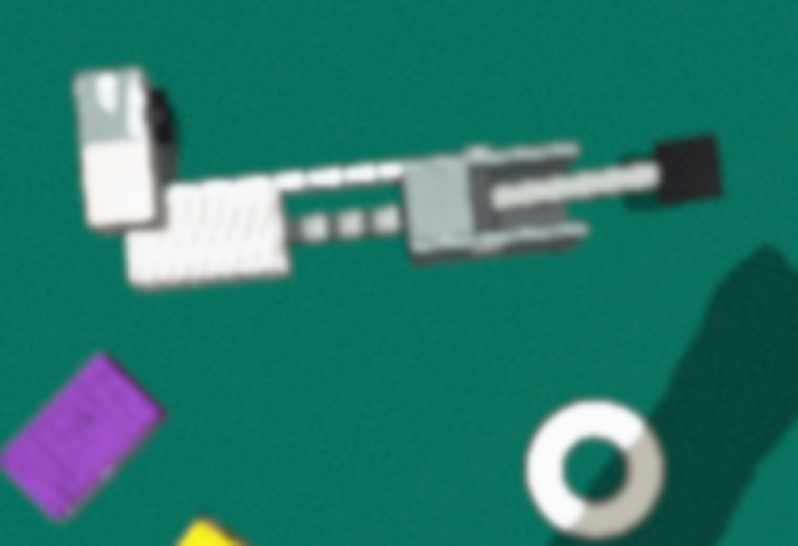

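View pics/scene9.png

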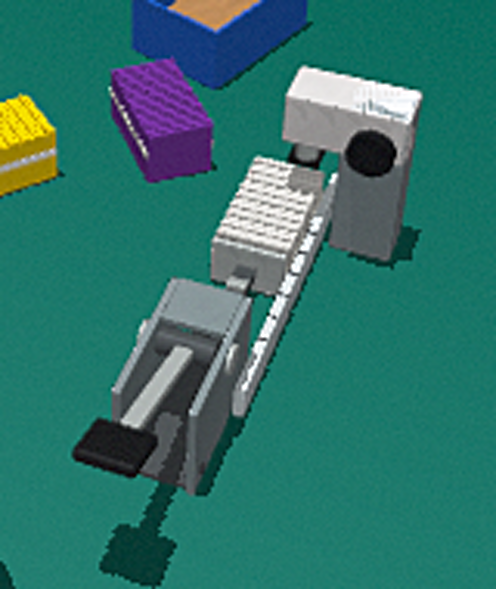

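Emit:
carry_out(increments=[[0, 0, 0, 0, 0, 40, 0], [0, 0, 0, 0, 0, 40, 0], [0, 0, 0, 0, 0, 40, 0], [0, 0, 0, 0, 0, 40, 0], [0, 0, 0, 0, 0, 40, 0], [0, 0, 0, 0, 0, 40, 0], [0, 0, 0, 0, 0, 40, 0], [0, 0, 0, 0, 0, 40, 0], [0, 0, 0, 0, 0, 40, 0], [0, 0, 0, 0, 0, 40, 0], [0, 0, 0, 0, 0, 40, 0], [0, 0, 0, 0, 0, 0, 0]])

```text
time: 24.0
ee_pos: [0.4151, 0.1072, 0.2237]
tcp_rot: [29.2, 90.0, 124.0]
wrist_force: [-0.8, -0.6, 0.1]
opening: -0.0002
```

Run:
```python
from h import *; from workcell import sensors,vision; import cv2
T=np.load('T.npy');o=sensors.get_obs();plan(T,o,(0,-240,190));c=wcal(o)
im=vision.camera('wrist');a=im[150:360,180:440,::-1];cv2.imwrite('pics/wrist10.png',cv2.resize(a,None,fx=2.8,fy=2.8,interpolation=cv2.INTER_CUBIC))
for p in [(-33,90,60),(-33,210,60),(37,90,60),(37,210,60),(-33,90,0),(-33,210,0),(37,60,32)]:
    uv=proj(c,fw(T,p))[0]; print(p,((uv-[180,150])*2.8).round(0))
```

```text
rotvec tool deg [ 0.33  0.03 -0.02]
shift after turn, tool mm [  33.7 -190.8 -322.2] now feeder [[-190.8   82.2  223.7]] F [-0.78 -0.58  0.1 ] t 24.0
(-33, 90, 60) [392. 436.]
(-33, 210, 60) [667. 437.]
(37, 90, 60) [391. 562.]
(37, 210, 60) [649. 563.]
(-33, 90, 0) [390. 358.]
(-33, 210, 0) [628. 359.]
(37, 60, 32) [329. 516.]
```

View pics/wrist10.png

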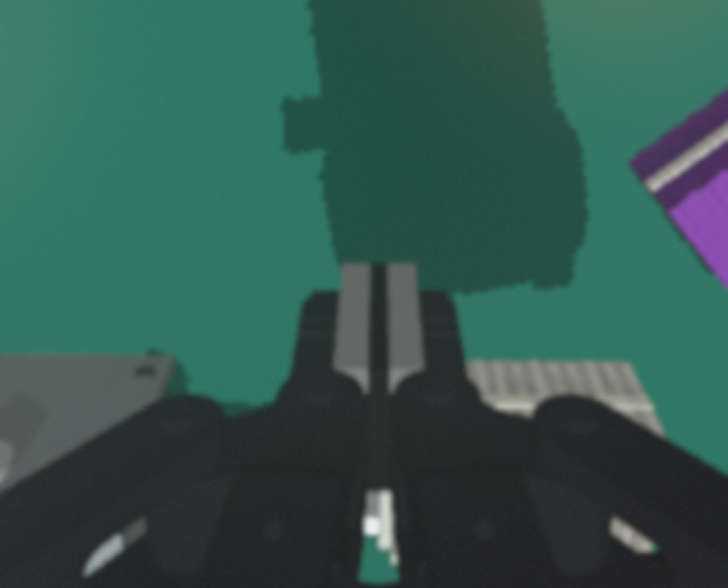

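```bash
python3 -c "
from workcell import job_done;print(job_done())"
```

```text
the job is handed in; nothing more can be done
None
```

The bundle is flush and square against the back fence with its leading end under the head. The job was handed in at about 24 s of the 58 s allowed.

- **Slide:** I pushed the bundle straight back with both open fingers. It stopped dead at the fence, and the force rose to about 17 N.
- **Strokes:** I worked the lever three full strokes. In each one the pad stalled at its stop, with the TCP at z ≈ 43–44 mm and 21–25 N on the wrist. I let the lever fully up each time, and the pictures after each stroke show it up.
- **Last checks:** In the last wrist picture the bundle's lower front edge is level and within about 1 mm of where a flush bundle would be. The leading end puts its centre at feeder y ≈ 150–151 mm. The gripper hid much of the bundle in that picture, including the fence side.
- **Disagreement:** The top view put the bundle's edges about 2–5 mm off the prediction. I put that down to blur, since the same camera measured the bundle several mm too large at the start. The bundle's angle there agreed.
- **Gap before the first stroke:** After the straight slide the bundle stood about 35 mm ahead of the pusher plate, so the second stroke was the first to push it noticeably.
- **Bystanders:** The arm did not contact the strapped bundle, the strap roll, the bin or the look-alikes. The last top and scene pictures show no sign that any in view had moved. The strapped bundle was outside those crops, and I did not check it again after the first stroke.

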